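Set and switch on the hotplate

ROBOT

A 6-joint arm with a two-finger parallel gripper is mounted at the origin on the work surface. World frame = base frame: x ahead of the robot, y to its left, z up, the work surface at z = 0. Lengths are in mm, angles in degrees, forces in N, time in s.
With the tool pointing down it reaches from about 300 to 850 mm from the base axis. Payload 4.2 kg.
Tool frame: the origin (TCP) lies between the finger pads, 19 mm behind the fingertips; this is the grasp point; z points along the fingers, y is the line along which they close (so a half turn about z gives the same grasp; the last joint's range is limited). The gripper opens to 91 mm and grips with 3 to 60 N. Pads are 32 mm wide; open, the fingers measure 118 mm over their backs; the gripper's body (76 mm by 178 mm) begins 60 mm behind the grasp point.
Start: joints at [68.468, 18.312, 89.639, -0, 72.044, -1.146], TCP at [200.298, 539.001, 232.776] pointing down, gripper open.
Joint ranges: [-177.97, 177.97], [-48.28, 115.42], [12.27, 149.76], [-77.06, 257.06], [2.81, 150.46], [-146.56, 146.56]. Speed limits (degrees/s): [147.25, 147.25, 180, 180, 180, 180].

INTERFACE

Orientations are given as [roll, pitch, yaw] about the fixed x, y, z axes, in that order (R = Rz(yaw) Ry(pitch) Rx(roll)).
In Python, from workcell import env, cams gives the robot as it stands.
- The arm moves only by the tool apply_moves, never from a script. Its argument "deltas" is a list of rows, each a list of 5 numbers: the shift along the tool's x, y, z in m, then the turn about the tool's z in rad, then the opening, from -1 (shut) to 1 (fully open), so that 0 is half open. In form: [[tx, ty, tz, roll, gripper], ...]. A call has 1 to 5 rows; each row is the pose to reach, as a shift and turn from the pose commanded when the call began, along the tool's axes at that moment; what a row does not reach only later rows make up. A row lasts 1/10 s, in which the tool goes at most 50 mm and 8.59 degrees, less where a joint would pass 70% of its speed; a pose out of reach is approached as far as the arm can. A call with a gripper value outside its range is refused whole. The fingers move at their own pace and stop on an object; "grip_force" is the grip in N (left out, the last holds). Time passes only in rows, so rows that repeat a pose let the fingers close. It gives the time, the measured TCP pose, the force, the opening and the grip force at its end, in the units of the state.
- env.state(): the state, without advancing time (a new reading comes with each control period).
- cams.grab_frame(name): name is "scene" or "top"; returns the picture (480x640x3 uint8, blue, green, red); there is no depth.
- cams.get_calibration(name): a dict with "mtx" (3x3 intrinsics, pixels), "eye" and "attitude" of the camera in the world. Camera axes: x right, y down, z forward; pixel columns grow to the right and rows downward; lengths in mm; the calibration is good to about 2 mm. A picture is of the moment at which its call begins. get_calibration takes no time and is no camera call.
- env.job_done(): hands the job in; it is judged then, once.
The state is a dict: "time_s": time; "qpos": joint angles; "qvel": joint speeds; "effort": joint torques, N m; "ee_pos": TCP position; "ee_rot": TCP orientation; "force": force on the tool from outside, world axes, zero at the start; "torque": the same for the moment, N m; "gripper_width": finger opening in mm; "gripper_force": force on a finger pad.
Only numpy, scipy, OpenCV 4.12 (cv2) and the standard library are available. Lean on these libraries where they do the work, as an engineer would, in place of code of your own. Each camera call takes 0.05 s, during which the arm holds its last target. There are 200 camera calls.

TASK

Someone left a tall bottle in front of the hotplate's control panel: first stand it upright in the shallow steel tray. Then turn the pointer of the selector knob to the setting that the small steel tab on its ring marks and let it click home there, and only then pull the round power knob out until it stays out, and let go. Do not shift the tab, the beaker on the plate, the tube rack, the tip box or the dishes.

Things in the scene. Friction and masses are not known exactly. Their poses are not given: they have to be found in the camera images.
- hotplate: Grey laboratory hotplate fixed to the bench, 300 deep (x) x 270 mm wide (y), flat top 120 mm high with a white plate (top at 128 mm). Origin on the bench; it spans x -120 to +180, y -135 to +135 mm. -x is the front, where a black control panel slopes up from 45 mm high at x = -120 to 120 mm high at x = -14 mm.
- panel: Sloping control panel, part of the hotplate, 130 x 270 mm. Origin: centre of its surface, at (-67, 0, 82.5) mm in the hotplate's frame; z straight out of the panel (35 deg from vertical, towards the front), x up the slope, y to the left as seen from the robot. The selector's axis meets it at (0, +65) mm, the power knob's at (0, -68) mm.
- selector (a joint): Turn of the selector knob, left (+y) on the panel: angle of its pointer in rad from straight up the slope (panel +x), positive clockwise seen from outside (towards panel -y). Six detents: +-0.245, +-0.735, +-1.225, stops just beyond. Let go within about 0.2 rad of a detent it snaps there. Needs up to 0.2 N m. Starts at one of the two middle detents.
- selector_grip (a point): On the selector's axis 37 mm above the panel; turns with it, x along the bar to the pointer end, z out. The knob: black disc 60 mm across, top 14 mm above the panel, with a bar grip across it 54 mm long, 14 mm thick, top 44 mm above the panel, white line at the pointer end. Grip the bar's flat sides (along y) with the TCP here: fingertips then end 4 mm above the disc.
- selector_tip (a point): Pointer end: 30 mm from the selector's axis along the pointer, 8 mm above the panel.
- marker (a joint): Turn of the setting tab: a steel block 18 (radially) x 10 x 9 mm on a thin steel ring round the selector, its middle 44 mm from the axis, top 11 mm above the panel, held stiffly at one detent. Same zero and sense as the selector: -1.225, -0.735, 0.735 or 1.225 rad. The selector is set when its value equals this.
- tab (a point): The point where selector_tip must come: 30 mm from the selector's axis towards the tab's middle, 8 mm above the panel.
- power (a joint): Pull-out of the round power knob, right (-y) on the panel, along the panel's normal, in m: 0 in (off), 0.012 sprung rest out (on), stop at 0.016. Takes about 6 N; past 0.007 it snaps out to 0.012 and stays there when let go; pulled further it springs back to 0.012.
- power_grip (a point): On the power knob's axis, in its cap, 30 mm above the panel when in; moves with the knob, z out. The knob: black mushroom, cap 32 mm across, underside about 23 mm and top 40 mm above the panel when in, on a 14 mm stem over a 6 mm high collar 48 mm across.
- bottle: Tall brown bottle, loose, standing on the bench in front of the panel: body 64 mm across to 130 mm high, sloping shoulder to a 30 mm neck, white cap 38 mm across from 166 to 200 mm high. About 0.35 kg. Origin: centre of its underside, z up.
- tray: Shallow open steel tray fixed on the bench to one side of the hotplate's front (left or right), 150 x 150 mm, walls 3 mm thick and 20 mm high, floor about 3 mm thick. Origin: centre of its underside, x and y along its sides.
- rack: White tube rack with capped tubes, 100 (x) x 130 (y) mm, 92 mm high, loose, on the other side of the hotplate's front. Origin: centre of its underside. Bystander.
- beaker: Glass beaker standing on the white plate, 80 mm across, 100 mm high. Origin: centre of its underside. Bystander.
- tipbox: Blue and grey box, 120 (x) x 85 x 66 mm high, beside the hotplate on its right (-y). Origin: centre of its underside. Bystander.
- dishes: Clear stack of dishes, 90 mm across, 60 mm high, beside the hotplate on its left (+y). Origin: centre of its underside. Bystander.
There are look-alikes about, which are no part of the job. There is more than one size of the tray; the job needs the largest.

How it is judged:
By the outcome, as a careful person would: the job done as asked, in the order asked, and still so for the second after the job is handed in, with the robot touching nothing.
It also fails if it takes over 51 s, if anything falls off the work surface, if the arm or the gripper's body presses on something with over 40 N, if the wrist force passes 120 N, or if a joint passes its speed limit or range.

## Working session

There is one attempt and no reset: what is moved stays moved. The work goes in short steps, Python scripts to look and compute and a tool call to move; the robot and the scene stay as the last step left them, time stands still between calls to the robot, and variables do not carry over. Pictures are saved under pics/ and viewed, at most 10 in all, crops included, and the job is handed in when it is done.

Besides the shell and the picture viewer there is one more tool, called after "Request:" by a JSON object that holds its "name" and its "arguments", one argument or row to a line. apply_moves: Moves the arm, as the interface text tells. Its arguments: {"type":"object","properties":{"deltas":{"type":"array"},"grip_force":{"type":"number"}},"required":["deltas"]}

```bash
ls; mkdir -p pics; python3 - <<'E'
from workcell import env, cams
import cv2
for n in("scene","top"):
    cv2.imwrite(f"pics/{n}0.png",cams.grab_frame(n)); print(n,cams.get_calibration(n))
print(env.state())
E
```

```text
pics
scene {'mtx': array([[446.25847236,   0.        , 324.20528893],
       [  0.        , 446.25847236, 231.52024413],
       [  0.        ,   0.        ,   1.        ]]), 'eye': array([ 931.47552491, -652.29930039,  928.39945572]), 'attitude': array([-140.1355028 ,   -0.70305302,   32.17697346])}
top {'mtx': array([[440.53121833,   0.        , 330.0816398 ],
       [  0.        , 440.53121833, 242.31693033],
       [  0.        ,   0.        ,   1.        ]]), 'eye': array([ 521.74551682,  -70.03095685, 1191.5106424 ]), 'attitude': array([-177.59427447,    1.14028719,  -90.9831252 ])}
{'time_s': 0.1, 'qpos': array([ 6.84703493e+01,  1.83479536e+01,  8.96959239e+01,  1.76163810e-04,
        7.20436373e+01, -1.14676746e+00]), 'qvel': array([ 0.04603014, -0.01275313, -0.09507338, -0.0505199 ,  0.03998635,
       -0.04487763]), 'effort': array([ 5.09462116e-04, -4.13331735e+01, -2.32510364e+01,  7.30563956e-02,
        4.20022616e-02, -5.80627557e-05]), 'ee_pos': array([200.13054294, 538.63011237, 232.02823385]), 'ee_rot': array([-1.79912506e+02, -1.91894652e-03,  1.59617061e+02]), 'force': array([ 0.22108459, -0.76382934,  0.30192403]), 'torque': array([ 0.00900014, -0.07465094, -0.00476463]), 'gripper_force': 0.0, 'gripper_width': 91.46394252293803}
```

View pics/scene0.png

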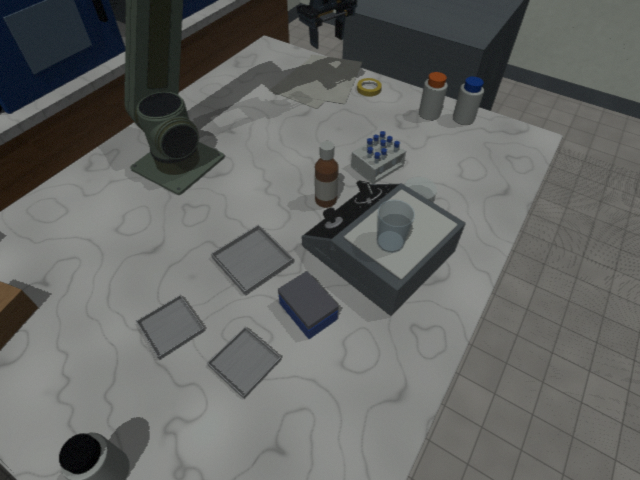

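View pics/top0.png

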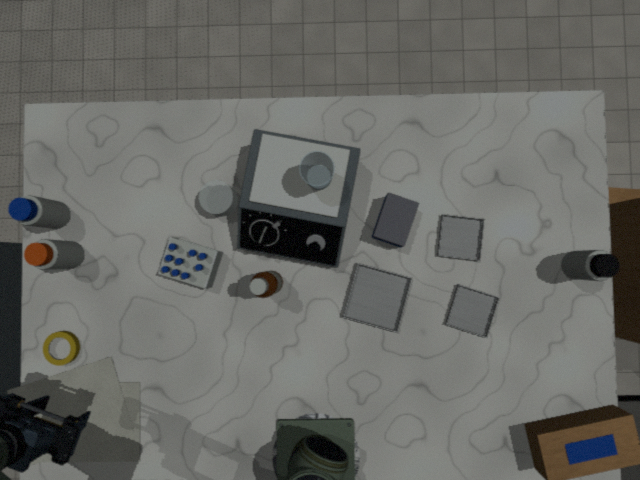

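The top view shows the bottle cap near (259,288), the largest tray near (376,297) on the right, the selector near (264,232) and the power knob near (316,242). The small trays are decoys. Next I'll measure these and zoom in on the panel.

```bash
cat > h.py <<'E'
import numpy as np, cv2
from workcell import env, cams
from scipy.spatial.transform import Rotation as R
def cal(n):
    c=cams.get_calibration(n); return c["mtx"],c["eye"],R.from_euler("xyz",c["attitude"],degrees=True).as_matrix()
def ray(n,p):
    K,e,A=cal(n); return e,A@np.linalg.solve(K,[p[0],p[1],1])
def onz(n,p,z):
    e,d=ray(n,p); return e+d*(z-e[2])/d[2]
def proj(n,X):
    K,e,A=cal(n); v=K@(A.T@(np.asarray(X,float)-e)); return v[:2]/v[2]
E
python3 - <<'E'
from h import *
t=cv2.imread("pics/top0.png"); s=cv2.imread("pics/scene0.png")
a=cv2.resize(t[195:275,225:355],None,fx=6,fy=6,interpolation=cv2.INTER_CUBIC)
b=cv2.resize(s[130:270,280:480],None,fx=4,fy=4,interpolation=cv2.INTER_CUBIC)
cv2.imwrite("pics/a.png",a[:, :800]);cv2.imwrite("pics/b.png",b)
hsv=cv2.cvtColor(t,cv2.COLOR_BGR2HSV)
g=cv2.cvtColor(t,cv2.COLOR_BGR2GRAY)
# tray: rough floor gray region
x0,y0=330,255
roi=g[y0:340,x0:420]; m=(roi<150).astype(np.uint8)
cs,_=cv2.findContours(m,cv2.RETR_EXTERNAL,cv2.CHAIN_APPROX_NONE)
c=max(cs,key=cv2.contourArea); r=cv2.minAreaRect(c)
bx=cv2.boxPoints(r)+[x0,y0]
P=np.array([onz("top",p,20) for p in bx]);print("tray",P.mean(0),np.linalg.norm(P-np.roll(P,1,0),axis=1),P[:, :2].round())
# hotplate white plate
roi=g[120:220,235:370]; print("gray samples",g[200,300],g[140,340],g[215,340],g[240,290],g[300,376],g[350,376])
# bottle cap
roi=t[268:308,240:290]; gg=g[268:308,240:290]; hs=hsv[268:308,240:290]
for row in gg[::2,::2]: print(*row)
E
```

```text
tray [ 425.05773356 -162.25977362   20.        ] [221.50895158 235.74929576 220.6364401  233.88682922] [[ 538.  -47.]
 [ 534. -282.]
 [ 313. -277.]
 [ 316.  -43.]]
gray samples 134 126 61 3 103 124
121 125 124 124 124 124 126 125 124 123 126 126 124 129 124 127 125 127 127 125 126 128 128 128 126
112 123 123 124 125 124 123 126 124 125 125 122 117 113 111 97 101 114 122 126 126 128 127 124 128
113 120 125 122 127 125 124 121 114 95 63 49 43 34 42 59 59 53 65 112 125 123 126 125 127
109 120 122 116 115 102 76 74 45 29 31 33 36 34 34 24 42 60 61 51 95 124 126 129 127
109 112 78 72 73 73 64 34 30 32 32 31 35 30 34 35 33 42 57 57 49 116 125 126 124
90 70 72 72 75 70 45 60 75 78 79 54 40 36 37 32 33 34 48 62 55 87 109 124 127
72 72 68 72 72 62 91 120 123 121 123 110 71 48 28 33 34 28 24 61 60 63 108 115 126
74 72 73 71 75 83 123 122 122 123 124 120 109 66 39 33 34 38 27 51 60 60 107 109 116
72 74 76 71 71 101 120 120 123 124 122 125 122 72 54 34 32 33 32 58 59 72 107 109 104
73 72 75 72 75 116 118 121 121 120 122 122 121 87 48 32 30 33 34 60 56 83 109 106 102
70 74 73 76 72 106 124 120 12
[... 189 characters left out ...]
32 29 35 33 43 67 97 109 110 110 108 102
68 70 73 74 73 72 72 85 108 105 80 44 21 31 29 30 63 99 108 110 106 111 106 108 100
81 71 69 73 71 71 72 73 63 50 36 34 35 47 61 91 106 106 108 111 110 108 106 108 98
119 106 83 85 89 91 120 120 119 122 120 105 111 123 122 119 110 108 108 113 108 109 106 97 102
118 120 118 124 119 123 124 122 124 124 125 124 127 126 123 125 127 113 108 105 101 101 98 105 107
122 123 124 123 120 124 122 126 124 124 122 125 123 126 125 125 125 119 111 102 97 103 109 111 110
121 123 123 122 123 124 123 123 125 123 124 126 126 124 125 127 126 126 122 100 104 108 110 109 108
126 124 121 120 121 121 125 125 124 124 126 123 125 125 129 125 126 127 122 108 108 110 107 109 108
```

View pics/a.png

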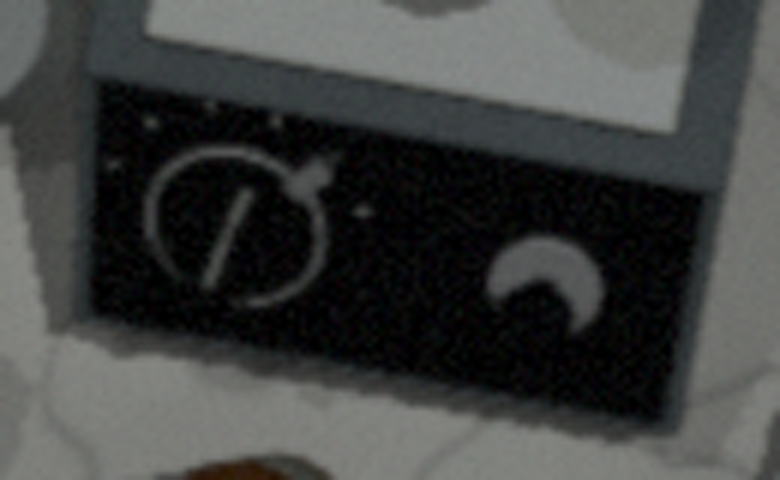

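View pics/b.png

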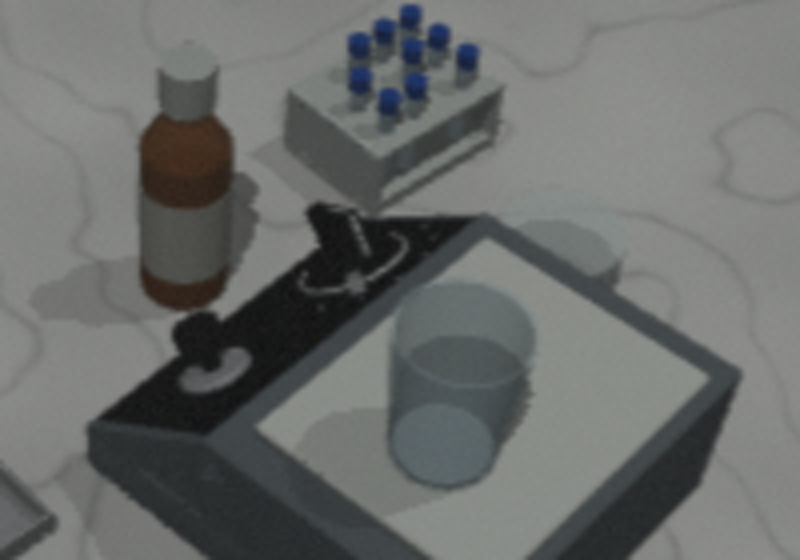

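The crop shows the pointer line running from (245,190) down to (207,287), a little clockwise of up-slope, which suggests +0.245. The tab is at (313,178), further clockwise, which suggests +0.735. I'll fit the hotplate pose from the corners and check these against projections.

```bash
cat >> h.py <<'E'
def hp2w(L,pose):
    x,y,a=pose; return np.array([x,y,0])+R.from_euler("z",a).apply(L)
def pan2hp(p):
    s,c=np.sin(np.radians(35)),np.cos(np.radians(35))
    # 35 deg: slope x up=(c,0,s), normal=(-s,0,c)
    p=np.asarray(p,float); return np.array([-67,0,82.5])+p[0]*np.array([c,0,s])+p[1]*np.array([0,1,0])+p[2]*np.array([-s,0,c])
def pan2w(p,pose): return hp2w(pan2hp(p),pose)
E
python3 - <<'E'
from h import *
from scipy.optimize import least_squares
cr=lambda x,y:np.array([225+x/6-.42,195+y/6-.42])
L=[[-14,135,120],[-14,-135,120],[-120,135,45],[-120,-135,45],[180,135,120],[180,-135,120]]
px=[cr(95,75),cr(712,188),cr(82,322),cr(672,432),np.array([257,130]),np.array([359,148.5])]
W=[onz("top",p,l[2]) for p,l in zip(px,L)]
f=lambda q:np.ravel([(hp2w(l,q)-w)[:2] for l,w in zip(L,W)])
r=least_squares(f,[550,0,0]);q=r.x;print("pose",q[:2],np.degrees(q[2]),r.fun.round(1))
np.save("pose.npy",q)
sc=lambda p:((np.array(p)-[225,195]+.42)*6).round()
sb=lambda p:((np.array(p)-[280,130]+.4)*4).round()
for nm,p in [("sel axis top",(0,65,44)),("power in cap top",(0,-68,40)),("power collar",(0,-68,6))]:
    w=pan2w(p,q);print(nm,w.round(1),sc(proj("top",w)),sb(proj("scene",w)))
for th in(-.245,.245,.735,1.225):
    P=[pan2w((r*np.cos(th),65-r*np.sin(th),h),q) for r,h in((27,44),(-27,44),(44,11))]
    print(th,*[(sc(proj("top",w)),sb(proj("scene",w))) for w in P])
t=cv2.imread("pics/top0.png");g=cv2.cvtColor(t,cv2.COLOR_BGR2GRAY)
m=np.zeros_like(g);m[278:296,249:267]=(g[278:296,249:267]>95)
ys,xs=np.nonzero(m);k=(xs<267);print("cap px",xs.min(),xs.max(),ys.min(),ys.max())
c=(xs.mean(),ys.mean());print("cap",c,onz("top",c,200))
sp=(280+188/4,130+62/4);print("cap scene z200",onz("scene",sp,200))
T=np.array([onz("top",p,20) for p in[(354,264),(410,275),(398,331),(341,318)]]);print("tray",T.mean(0),np.linalg.norm(T-np.roll(T,1,0),axis=1))
e=T[0]-T[3];print("tray yaw",np.degrees(np.arctan2(e[1],e[0])))
print("beaker",onz("top",(319,176),128),onz("scene",(280+442/4,130+445/4),128))
E
```

```text
pose [647.39064761  39.36085119] -11.942517740049352 [ 4.   5.3 -0.8 -7.6 -1.2  3.9 -4.9 -4.   3.5  7.9 -0.7 -5.6]
sel axis top [570.6 122.  118.5] [212. 286.] [327. 208.]
power in cap top [545.3  -8.6 115.3] [534. 342.] [188. 319.]
power collar [564.4 -12.6  87.4] [547. 298.] [210. 366.]
-0.245 (array([200., 229.]), array([361., 202.])) (array([224., 341.]), array([294., 213.])) (array([214., 152.]), array([401., 243.]))
0.245 (array([232., 235.]), array([347., 212.])) (array([193., 335.]), array([307., 203.])) (array([265., 162.]), array([379., 260.]))
0.735 (array([259., 253.]), array([329., 221.])) (array([167., 318.]), array([325., 195.])) (array([308., 191.]), array([350., 275.]))
1.225 (array([275., 279.]), array([310., 227.])) (array([150., 292.]), array([343., 189.])) (array([333., 233.]), array([319., 284.]))
cap px 249 265 279 294
cap (np.float64(257.4423076923077), np.float64(286.28365384615387)) [467.63866671 114.21098265 200.        ]
cap scene z200 [469.75854046 111.63762308 200.        ]
tray [ 424.76204378 -165.68796513   20.        ] [146.64362706 150.71196861 150.64343737 153.65777113]
tray yaw -14.645726465697015
beaker [728.76945181 -25.43686043 128.        ] [727.60901566 -23.42801647 128.        ]
```

The pose fits: tab at +0.735, selector at +0.245, so it turns 0.49 rad clockwise. Both views agree on the bottle at (469,113) and the tray centre at (425,-166). Now I'll compute the approach.

```bash
cat >> h.py <<'E'
def delta(tgt,yaw=None,frm=None):
    s=env.state(); p=s["ee_pos"] if frm is None else np.asarray(frm); A=R.from_euler("xyz",s["ee_rot"],degrees=True)
    y0=s["ee_rot"][2]; y0d=0 if yaw is None else -np.radians((yaw-y0+180)%360-180)
    A=R.from_euler("xyz",[180,0,y0],degrees=True)
    print("tool delta m",(A.inv().apply(np.asarray(tgt)-p)/1000).round(4),"roll",round(y0d,4))
E
python3 - <<'E'
from h import *
q=np.load("pose.npy");q[0]+=3;np.save("pose.npy",q)
delta([469,113,245],168)
E
```

```text
tool delta m [-0.4003 -0.3053 -0.013 ] roll -0.1463
```

Request:
{"name": "apply_moves", "arguments": {
  "deltas": [
    [0, 0, -0.013, 0, 1],
    [-0.4, -0.305, -0.013, -0.146, 1],
    [-0.4, -0.305, -0.013, -0.146, 1],
    [-0.4, -0.305, -0.013, -0.146, 1],
    [-0.4, -0.305, -0.013, -0.146, 1]
  ]
}}

```text
time_s: 0.6
ee_pos: [307.9, 368.6, 246.7]
ee_rot: [179.9, 0.1, 168.0]
force: [1.2, -0.2, -0.7]
gripper_width: 91.3
gripper_force: 0.0
```

```bash
python3 -c "
from h import *
delta([469,113,245],168)"
```

```text
tool delta m [-0.2106 -0.2166  0.0017] roll 0.0006
```

Request:
{"name": "apply_moves", "arguments": {
  "deltas": [
    [-0.21, -0.217, 0.0, 0, 1],
    [-0.21, -0.217, 0.0, 0, 1],
    [-0.21, -0.217, 0.0, 0, 1],
    [-0.21, -0.217, 0.0, 0, 1],
    [-0.21, -0.217, 0.0, 0, 1]
  ]
}}

```text
time_s: 1.1
ee_pos: [440.8, 156.2, 246.9]
ee_rot: [179.9, 0.1, 168.0]
force: [0.8, 1.2, 0.6]
gripper_width: 91.1
gripper_force: 0.0
```

```bash
python3 -c "
from h import *
delta([469,113,184],168)"
```

```text
tool delta m [-0.0366 -0.0364  0.0629] roll -0.0003
```

Request:
{"name": "apply_moves", "arguments": {
  "deltas": [
    [-0.018, -0.024, 0.0, 0, 1],
    [-0.018, -0.024, 0.0, 0, 1],
    [-0.018, -0.024, 0.0, 0, 1]
  ]
}}

```text
time_s: 1.4
ee_pos: [452.6, 130.6, 246.3]
ee_rot: [179.9, 0.0, 167.9]
force: [-0.1, 0.1, -0.5]
gripper_width: 91.4
gripper_force: 0.0
```

```bash
python3 -c "
from h import *
delta([469,113,184],168)"
```

```text
tool delta m [-0.0198 -0.0137  0.0623] roll -0.0023
```

Request:
{"name": "apply_moves", "arguments": {
  "deltas": [
    [-0.02, -0.014, 0.0, 0, 1],
    [-0.02, -0.014, 0.03, 0, 1],
    [-0.02, -0.014, 0.061, 0, 1],
    [-0.02, -0.014, 0.061, 0, 1]
  ],
  "grip_force": 30
}}

```text
time_s: 1.8
ee_pos: [465.9, 113.6, 181.8]
ee_rot: [-179.8, -0.4, 168.1]
force: [-1.0, 0.0, -0.1]
gripper_width: 91.0
gripper_force: 0.0
```

```bash
python3 -c "
from h import *
delta([469,113,184],168)
t=cams.grab_frame('scene');b=cv2.resize(t[60:320,200:480],None,fx=2.5,fy=2.3);cv2.imwrite('pics/c.png',b[:600,:800])"
```

```text
tool delta m [-0.0031  0.0001 -0.0022] roll 0.0014
```

View pics/c.png

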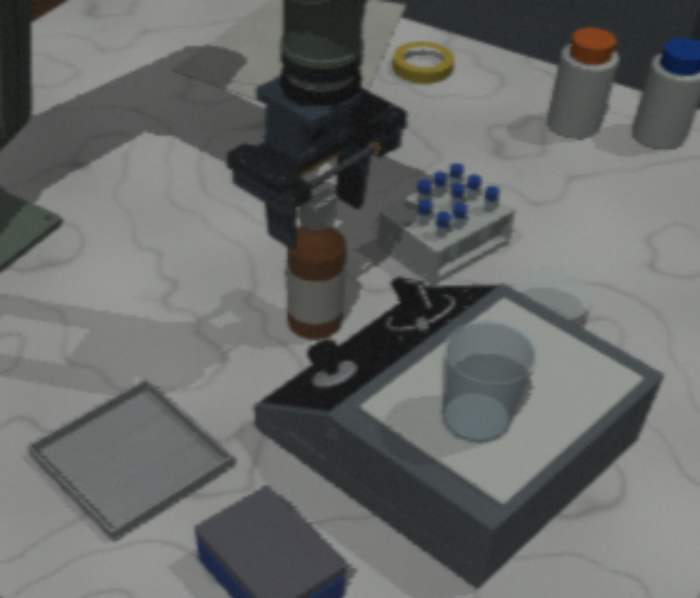

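The picture shows the fingers on either side of the cap at about (318,205), so I'll close and lift.

Request:
{"name": "apply_moves", "arguments": {
  "deltas": [
    [-0.002, 0, -0.002, 0, -0.6],
    [-0.002, 0, -0.002, 0, -0.6],
    [-0.002, 0, -0.002, 0, -0.6],
    [-0.002, 0, -0.002, 0, -0.6],
    [-0.002, 0, -0.002, 0, -0.6]
  ],
  "grip_force": 35
}}

```text
time_s: 2.35
ee_pos: [471.1, 112.6, 187.2]
ee_rot: [180.0, 0.0, 168.0]
force: [-0.9, 0.1, 0.0]
gripper_width: 54.0
gripper_force: 0.0
```

Request:
{"name": "apply_moves", "arguments": {
  "deltas": [
    [0, 0, 0, 0, -0.6],
    [0, 0, -0.02, 0, -0.6],
    [0, 0, -0.04, 0, -0.6],
    [0, 0, -0.06, 0, -0.6],
    [0, 0, -0.06, 0, -0.6]
  ]
}}

```text
time_s: 2.85
ee_pos: [471.9, 112.7, 248.3]
ee_rot: [179.9, 0.2, 168.0]
force: [0.7, 1.5, -4.7]
gripper_width: 35.7
gripper_force: 35.0
```

```bash
python3 -c "
from h import *
delta([425,-166,244],168)"
```

```text
tool delta m [-0.0122 -0.2824  0.0043] roll -0.0006
```

```bash
python3 -c "
from h import *
t=cams.grab_frame('scene');b=cv2.resize(t[60:260,240:440],None,fx=3,fy=3);cv2.imwrite('pics/d.png',b)
for h in(30,40,50,60,70): print(h,((proj('scene',[471,112.7,h])-[240,60])*3).round())
print(env.state()['force'],env.state()['gripper_width'])"
```

```text
30 [260. 399.]
40 [260. 391.]
50 [260. 383.]
60 [260. 376.]
70 [260. 368.]
[ 0.04317639  0.58090291 -5.74716046] 35.9503867031989
```

View pics/d.png

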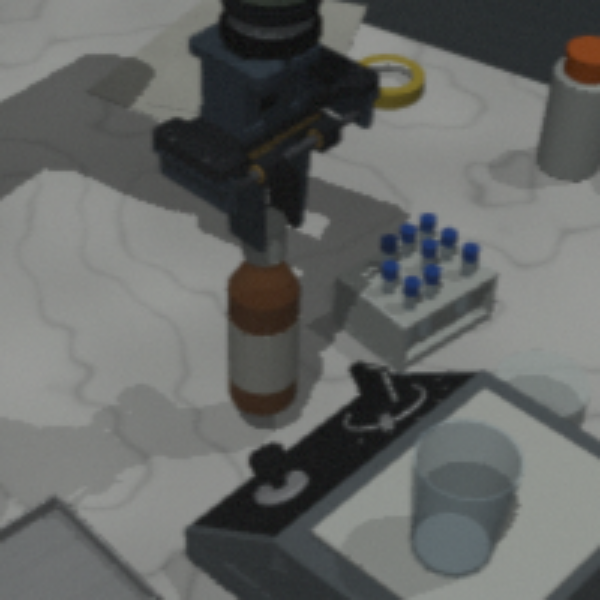

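Request:
{"name": "apply_moves", "arguments": {
  "deltas": [
    [-0.0, -0.01, 0, 0, -0.6],
    [-0.001, -0.03, 0.0, 0, -0.6],
    [-0.002, -0.055, 0, 0, -0.6],
    [-0.003, -0.08, 0, 0, -0.6],
    [-0.004, -0.105, 0, 0, -0.6]
  ]
}}

```text
time_s: 3.4
ee_pos: [451.4, 7.5, 244.9]
ee_rot: [-179.9, -0.2, 168.0]
force: [0.2, -0.6, -4.1]
gripper_width: 35.5
gripper_force: 35.0
```

Request:
{"name": "apply_moves", "arguments": {
  "deltas": [
    [-0.001, -0.025, 0, 0, -0.6],
    [-0.002, -0.05, 0.0, 0, -0.6],
    [-0.003, -0.075, 0, 0, -0.6],
    [-0.004, -0.1, 0, 0, -0.6],
    [-0.005, -0.125, 0, 0, -0.6]
  ]
}}

```text
time_s: 3.9
ee_pos: [430.1, -115.5, 245.0]
ee_rot: [-180.0, -0.2, 168.0]
force: [0.9, 0.6, -4.9]
gripper_width: 35.7
gripper_force: 35.0
```

Request:
{"name": "apply_moves", "arguments": {
  "deltas": [
    [-0.001, -0.02, 0, 0, -0.6],
    [-0.002, -0.035, 0.0, 0, -0.6],
    [-0.003, -0.045, 0, 0, -0.6],
    [-0.003, -0.05, 0, 0, -0.6],
    [-0.003, -0.05, 0, 0, -0.6]
  ]
}}

```text
time_s: 4.4
ee_pos: [423.9, -164.1, 246.1]
ee_rot: [180.0, -0.1, 167.9]
force: [-0.0, 1.5, -4.5]
gripper_width: 35.6
gripper_force: 35.0
```

```bash
python3 -c "
from h import *
delta([425,-166,211],168)"
```

```text
tool delta m [-0.0015 -0.0017  0.0351] roll -0.0012
```

Lowering to just above the expected contact height, then going down slowly.

Request:
{"name": "apply_moves", "arguments": {
  "deltas": [
    [0, 0, 0.015, 0, -0.6],
    [0, 0, 0.028, 0, -0.6],
    [0, 0, 0.03, 0, -0.6],
    [0, 0, 0.033, 0, -0.6],
    [0, 0, 0.033, 0, -0.6]
  ]
}}

```text
time_s: 4.9
ee_pos: [424.7, -163.6, 213.9]
ee_rot: [180.0, 0.0, 168.0]
force: [0.3, 0.7, -4.9]
gripper_width: 35.7
gripper_force: 35.0
```

```bash
python3 -c "
from h import *
s=env.state();print(s['ee_pos'],s['force'])
t=cams.grab_frame('scene');b=cv2.resize(t[120:320,180:380],None,fx=3,fy=3);cv2.imwrite('pics/e.png',b)
for h in(3,13,23,33): print(h,((proj('scene',[s['ee_pos'][0],s['ee_pos'][1],h])-[180,120])*3).round())"
```

```text
[ 424.67274757 -163.58476877  213.86939582] [ 0.26873374  0.73480592 -4.85091823]
3 [222. 413.]
13 [221. 406.]
23 [220. 399.]
33 [219. 392.]
```

View pics/e.png

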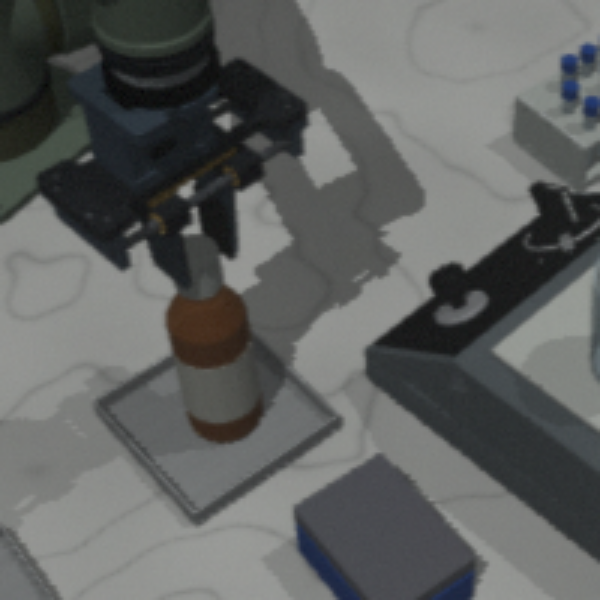

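Request:
{"name": "apply_moves", "arguments": {
  "deltas": [
    [0, 0, 0.002, 0, -0.6],
    [0, 0, 0.004, 0, -0.6],
    [0, 0, 0.004, 0, -0.6]
  ]
}}

```text
time_s: 5.25
ee_pos: [426.0, -164.3, 212.7]
ee_rot: [-180.0, 0.3, 168.0]
force: [-1.8, 1.5, 8.6]
gripper_width: 35.9
gripper_force: 35.0
```

Request:
{"name": "apply_moves", "arguments": {
  "deltas": [
    [0, 0, 0.002, 0, -0.6],
    [0, 0, 0.003, 0, -0.6],
    [0, 0, 0.003, 0, -0.6]
  ]
}}

```text
time_s: 5.55
ee_pos: [427.6, -164.8, 212.7]
ee_rot: [-179.9, 0.7, 168.0]
force: [-4.2, 1.9, 24.5]
gripper_width: 35.9
gripper_force: 35.0
```

Request:
{"name": "apply_moves", "arguments": {
  "deltas": [
    [0, 0, -0.003, 0, -0.6],
    [0, 0, -0.005, 0, -0.6],
    [0, 0, -0.005, 0, -0.6]
  ]
}}

```text
time_s: 5.85
ee_pos: [425.1, -164.0, 212.6]
ee_rot: [-180.0, 0.1, 168.0]
force: [-0.0, 1.3, 4.7]
gripper_width: 35.7
gripper_force: 35.0
```

Request:
{"name": "apply_moves", "arguments": {
  "deltas": [
    [0, 0, 0, 0, -0.1],
    [0, 0, 0, 0, -0.1],
    [0, 0, 0, 0, 0.5],
    [0, 0, 0, 0, 0.5],
    [0, 0, 0, 0, 0.5]
  ]
}}

```text
time_s: 6.35
ee_pos: [424.3, -163.9, 211.5]
ee_rot: [180.0, -0.0, 168.0]
force: [1.0, -0.8, 0.2]
gripper_width: 62.3
gripper_force: 0.0
```

```bash
python3 -c "
from h import *
print(env.state()['ee_pos'],env.state()['force'])
q=np.load('pose.npy')
for th in(.245,.735):
  print(th,pan2w((20*np.cos(th),65-20*np.sin(th),44),q),pan2w((27*np.cos(th),65-27*np.sin(th),14),q))
print(pan2w((0,65,0),q))"
```

```text
[ 424.34368415 -163.85311498  211.52268424] [ 0.98359163 -0.83028956  0.16138799]
0.245 [588.14610885 114.00563737 129.67164814] [610.07204261 107.63266549 108.99222218]
0.735 [582.71525977 106.40430213 127.05262275] [602.74039635  97.37086292 105.4565379 ]
[598.29128251 116.81829858  82.5       ]
```

Request:
{"name": "apply_moves", "arguments": {
  "deltas": [
    [0, 0, -0.03, 0, 0.31],
    [0, 0, -0.06, 0, 0.31],
    [0, 0, -0.06, 0, 0.31]
  ]
}}

```text
time_s: 6.65
ee_pos: [426.4, -164.7, 275.4]
ee_rot: [-179.9, 0.5, 168.0]
force: [0.4, 0.2, -0.3]
gripper_width: 59.6
gripper_force: 0.0
```

```bash
python3 -c "
from h import *
q=np.load('pose.npy')
t=cams.grab_frame('top');cv2.imwrite('pics/f.png',t)
for L in([-99.7,96,135],[-99.7,77,135]): print(hp2w(L,q))
w=hp2w([-99.7,96,200],q);delta([w[0],w[1],270],78)"
```

```text
[572.71388913 153.91394453 135.        ]
[568.78221428 135.32518629 135.        ]
tool delta m [-0.0778  0.3419  0.0034] roll 1.5704
```

Request:
{"name": "apply_moves", "arguments": {
  "deltas": [
    [-0.008, 0.034, 0, 0.14, 0.31],
    [-0.016, 0.068, 0, 0.28, 0.31],
    [-0.023, 0.102, 0, 0.42, 0.31],
    [-0.031, 0.136, 0, 0.56, 0.31],
    [-0.039, 0.17, 0, 0.7, 0.31]
  ]
}}

```text
time_s: 7.2
ee_pos: [497.7, -4.4, 270.4]
ee_rot: [-179.9, -0.1, 127.5]
force: [1.2, 0.6, -0.5]
gripper_width: 59.3
gripper_force: 0.0
```

```bash
python3 -c "
from h import *
delta([572.7,153.9,260],78)"
```

```text
tool delta m [0.0798 0.1559 0.0104] roll 0.8647
```

Request:
{"name": "apply_moves", "arguments": {
  "deltas": [
    [0.016, 0.031, 0, 0.14, 0.31],
    [0.032, 0.062, 0, 0.28, 0.31],
    [0.048, 0.093, 0, 0.42, 0.31],
    [0.064, 0.125, 0, 0.56, 0.31],
    [0.08, 0.156, 0, 0.7, 0.31]
  ]
}}

```text
time_s: 7.7
ee_pos: [571.9, 154.5, 270.1]
ee_rot: [-179.9, 0.0, 87.4]
force: [2.0, 0.5, 0.2]
gripper_width: 59.8
gripper_force: 0.0
```

```bash
python3 -c "
from h import *
delta([572.7,153.9,200],78)"
```

```text
tool delta m [-0.0006  0.0008  0.0701] roll 0.1649
```

Request:
{"name": "apply_moves", "arguments": {
  "deltas": [
    [0, 0, 0.02, 0.14, 0.31],
    [0, 0.001, 0.05, 0.165, 0.31],
    [0, 0.001, 0.085, 0.165, 0.31],
    [0, 0.001, 0.085, 0.165, 0.31]
  ]
}}

```text
time_s: 8.1
ee_pos: [569.1, 152.3, 180.7]
ee_rot: [-179.3, 0.3, 78.3]
force: [-0.8, -0.1, -0.6]
gripper_width: 59.8
gripper_force: 0.0
```

```bash
python3 -c "
from h import *
delta([572.7,153.9,135],78)
t=cams.grab_frame('scene');b=cv2.resize(t[120:260,290:430],None,fx=4,fy=4);cv2.imwrite('pics/g.png',b)"
```

```text
tool delta m [0.0023 0.0032 0.0457] roll 0.0058
```

View pics/g.png

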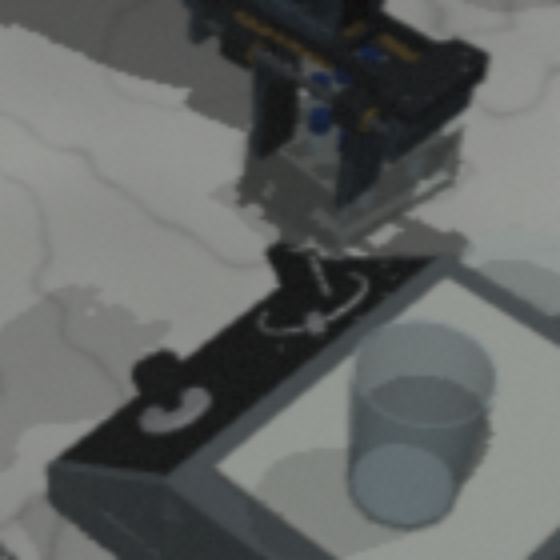

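The uphill finger is at (355,190), above and to the left of the bar as planned. I'll descend and start pushing.

Request:
{"name": "apply_moves", "arguments": {
  "deltas": [
    [0.001, 0.001, 0.015, 0, 0.31],
    [0.001, 0.001, 0.03, 0, 0.31],
    [0.001, 0.001, 0.043, 0, 0.31],
    [0.001, 0.001, 0.043, 0, 0.31]
  ]
}}

```text
time_s: 8.55
ee_pos: [573.7, 153.7, 143.1]
ee_rot: [-179.9, 0.0, 78.3]
force: [-0.4, 0.9, 0.2]
gripper_width: 59.8
gripper_force: 0.0
```

```bash
python3 -c "
from h import *
s=env.state();print(s['ee_pos'],s['force'])
q=np.load('pose.npy');print(R.from_euler('z',-q[2]).apply(s['ee_pos']-[q[0],q[1],0]),'want -99.7 96 135')"
```

```text
[573.65968449 153.74516041 143.06847594] [-0.43034563  0.9124313   0.24691916]
[-98.73974918  96.03058277 143.06847594] want -99.7 96 135
```

Request:
{"name": "apply_moves", "arguments": {
  "deltas": [
    [0, 0, 0.008, 0, 0.31],
    [0, 0, 0.008, 0, 0.31],
    [-0.004, 0, 0.008, 0, 0.31],
    [-0.008, 0, 0.008, 0, 0.31],
    [-0.012, 0, 0.008, 0, 0.31]
  ]
}}

```text
time_s: 9.05
ee_pos: [571.8, 141.8, 136.2]
ee_rot: [180.0, -0.0, 78.3]
force: [-0.7, 1.0, 0.7]
gripper_width: 59.9
gripper_force: 0.0
```

Request:
{"name": "apply_moves", "arguments": {
  "deltas": [
    [-0.002, 0, 0, 0, 0.31],
    [-0.004, 0, 0, 0, 0.31],
    [-0.006, 0, 0, 0, 0.31],
    [-0.006, 0, 0, 0, 0.31]
  ]
}}

```text
time_s: 9.45
ee_pos: [570.9, 137.5, 136.1]
ee_rot: [180.0, -0.2, 78.3]
force: [0.9, 2.4, 0.1]
gripper_width: 59.4
gripper_force: 1.6
```

```bash
python3 -c "
from h import *
s=env.state();print(s['ee_pos'],s['force'])
q=np.load('pose.npy');print(R.from_euler('z',-q[2]).apply(s['ee_pos']-[q[0],q[1],0]))
t=cams.grab_frame('scene');b=cv2.resize(t[130:230,310:410],None,fx=6,fy=6);cv2.imwrite('pics/i.png',b)"
```

```text
[570.88272793 137.4812982  136.10652867] [0.86145759 2.38989737 0.06017755]
[-98.0911153   79.5441042  136.10652867]
```

View pics/i.png

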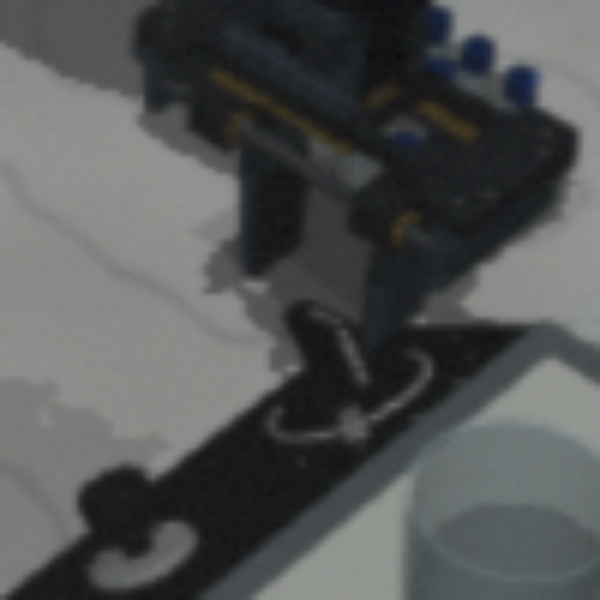

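The finger is touching the bar, and the pointer end at (365,385) is already closing on the tab at (352,425). Pushing on in small steps.

Request:
{"name": "apply_moves", "arguments": {
  "deltas": [
    [-0.002, 0, 0, 0, 0.31],
    [-0.002, 0, 0, 0, 0.31]
  ]
}}

```text
time_s: 9.7
ee_pos: [569.8, 133.6, 135.7]
ee_rot: [-180.0, 0.1, 78.3]
force: [0.2, -0.3, -0.1]
gripper_width: 59.6
gripper_force: 0.0
```

Request:
{"name": "apply_moves", "arguments": {
  "deltas": [
    [-0.002, 0, 0, 0, 0.31],
    [-0.002, 0, 0, 0, 0.31]
  ]
}}

```text
time_s: 9.9
ee_pos: [569.5, 131.6, 135.6]
ee_rot: [-180.0, 0.1, 78.3]
force: [-0.3, 0.4, -0.2]
gripper_width: 60.0
gripper_force: 0.0
```

```bash
python3 -c "
from h import *
s=env.state();print(s['ee_pos'],s['force'])
q=np.load('pose.npy')
t=cams.grab_frame('scene');b=cv2.resize(t[130:230,310:410],None,fx=6,fy=6);cv2.imwrite('pics/j.png',b)"
```

```text
[569.47404658 131.5552046  135.58663102] [-0.27287175  0.39697884 -0.22874274]
```

View pics/j.png

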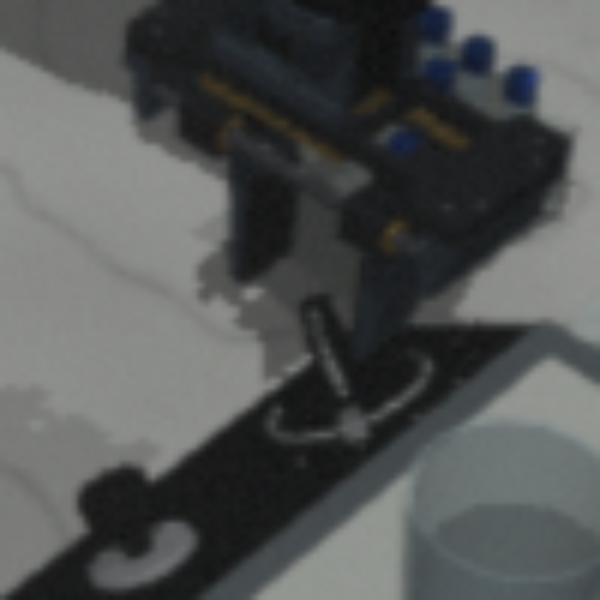

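That was the tenth and last picture. The knob snapped, with the pointer end at (350,400) right against the tab at (352,425) and the force back to zero. I'll retreat and go to the power knob, checking by numbers from here.

Request:
{"name": "apply_moves", "arguments": {
  "deltas": [
    [0.015, 0, 0, 0, 0.31],
    [0.015, 0, -0.01, 0, 0.31],
    [0.015, 0, -0.05, 0, 0.31],
    [0.015, 0, -0.09, 0, 0.6],
    [0.015, 0, -0.09, 0, 0.6]
  ]
}}

```text
time_s: 10.45
ee_pos: [576.0, 148.3, 232.7]
ee_rot: [179.3, -0.3, 78.4]
force: [0.4, 0.6, -0.8]
gripper_width: 71.9
gripper_force: 0.0
```

```bash
python3 -c "
from h import *
q=np.load('pose.npy');w=pan2w((0,-68,36),q);print(w)
delta([w[0],w[1],220],168)
n=pan2w((0,0,1),q)-pan2w((0,0,0),q);print(n)
t=cams.grab_frame('top');g=cv2.cvtColor(t,cv2.COLOR_BGR2GRAY);cv2.imwrite('pics/k.png',t)
# white line endpoint and tab in the top view after setting
for th in(.245,.735):print(th,[proj('top',pan2w((r*np.cos(th),65-r*np.sin(th),h),q)).round(1) for r,h in((0,44),(27,44),(27,14),(44,11))])
print(g[218:246:1,250:284])" | cut -c1-200
```

```text
[550.5677347   -9.03015764 111.98947359]
tool delta m [-0.1592  0.0069  0.0127] roll -1.5646
[-0.56116177  0.11869032  0.81915204]
0.245 [array([260., 241.]), array([263.2, 232.5]), array([266.3, 226.3]), array([268.7, 220.3])]
0.735 [array([260., 241.]), array([267.7, 235.5]), array([270.7, 229.3]), array([275.9, 225.2])]
[[23 23 14 11  1  2  4  5 21 11 17 14 23 13 14 12 14  5 11  8  2 11  9  3
  11 17  5 14  4 12  8  4  5  2]
 [25 15 18 12  7 18 22 30 47 53 56 57 59 58 60 53 40 25 17 18 12  9 19  9
   0  8 14  4 13  4  8  4  0  3]
 [23 23 13 19 26 37 53 68 79 89 85 92 92 94 99 87 75 74 51 33 19 13 14  4
  18 13  8 18 23 19 32 29 10  4]
 [27 10 21 38 55 73 82 67 48 37 38 32 37 33 39 47 76 95 89 66 53 37 15 10
  10 19 35 50 50 40 42 31 16 13]
 [21 20 39 70 83 64 38 26 15 12  9  7  5  1  2  9 21 33 49 74 87 71 49 22
  27 37 58 77 75 53 37  9 17  6]
 [15 40 68 70 47 26  7  3  8 13  0  4  7 12  9  7  2 14 14 26 51 76 78 55
  49 72 78 90 87 68 41 10  7  3]
 [33 59 69 48 24  9  4  7 18 14  6  3  9  5  3  4  8 15  0 12 15 31 64 74
  79 89 89 90 89 77 39 10  8  5]
 [44 61 47 21 13  0  6  2 
[... 1521 characters left out ...]
 17  2  4  1  5 17  9 13
   8 18 51 63 37  2 14  7  6  5]
 [ 1 12  8 16 11 10 13  8 16 35 57 76 78 44  6 12  4  1  2  7 13  5  8  5
   8 37 58 55 19  8  1  4  5 10]
 [ 5  3  0  5  8 15 10  4 35 64 76 60 37  8  7 12  9  2  5  2 13  7  8 24
  36 56 58 28  4  1  0  2  1  2]
 [ 0  2  3  2  6  8 12  7 28 52 46 30  8  0  4 18 13  0  6  7  4 23 27 47
  57 57 32 12 12 13  0  7  1  9]
 [15  2  0  8  1  5  3 12 14 16 18  9  5  0 13  3  0  3 22 19 31 49 60 69
  56 29  1  2 13  2  5 11  0 17]
 [ 3 11 13 10  0 15 13  6  7 12 20 13 18 10 19 23 22 36 47 51 61 71 58 36
  20  9  9  3  7  4  4 11  5  0]
 [ 1  6 11 10  0  8  7  1  6  6  0 20 18 29 33 32 39 57 72 66 48 35 21 10
   8  5  4  8  2 11 11  8  3  0]]
```

The line now runs (259,241)→(266,237)→(270,230) and the tab is at (275.5,225). Both match the +0.735 prediction. On to the power knob.

Request:
{"name": "apply_moves", "arguments": {
  "deltas": [
    [-0.03, 0, 0, -0.14, 0.8],
    [-0.06, 0.002, 0, -0.28, 1],
    [-0.09, 0.004, 0, -0.42, 1],
    [-0.12, 0.005, 0, -0.56, 1],
    [-0.159, 0.007, 0, -0.7, 1]
  ]
}}

```text
time_s: 11.0
ee_pos: [546.7, -10.3, 224.9]
ee_rot: [-179.9, -0.1, 118.8]
force: [0.6, 0.3, 0.8]
gripper_width: 91.3
gripper_force: 0.0
```

Request:
{"name": "apply_moves", "arguments": {
  "deltas": [
    [0, 0, 0, -0.14, 1],
    [0, 0, 0, -0.28, 1],
    [0, 0, 0, -0.42, 1],
    [0, 0, 0, -0.56, 1],
    [0, 0, 0, -0.7, 1]
  ]
}}

```text
time_s: 11.5
ee_pos: [546.8, -9.9, 224.8]
ee_rot: [-180.0, -0.1, 158.9]
force: [-0.5, -0.2, -0.2]
gripper_width: 91.6
gripper_force: 0.0
```

```bash
python3 -c "
from h import *
delta([550.6,-9,160],168)"
```

```text
tool delta m [-0.0032  0.0022  0.0648] roll -0.1593
```

Request:
{"name": "apply_moves", "arguments": {
  "deltas": [
    [-0.003, 0.002, 0.02, -0.14, 1],
    [-0.003, 0.002, 0.045, -0.159, 1],
    [-0.003, 0.002, 0.06, -0.159, 1],
    [-0.003, 0.002, 0.06, -0.159, 1]
  ]
}}

```text
time_s: 11.9
ee_pos: [548.8, -9.0, 162.8]
ee_rot: [-179.9, -0.4, 167.7]
force: [0.1, -0.3, -1.0]
gripper_width: 91.4
gripper_force: 0.0
```

```bash
python3 -c "
from h import *
delta([550.6,-9,112],168)"
```

```text
tool delta m [-0.0018  0.0004  0.0508] roll -0.006
```

Request:
{"name": "apply_moves", "arguments": {
  "deltas": [
    [-0.001, 0, 0.02, 0, 1],
    [-0.001, 0, 0.04, 0, 1],
    [-0.001, 0, 0.05, 0, 1],
    [-0.001, 0, 0.05, 0, 1]
  ]
}}

```text
time_s: 12.3
ee_pos: [551.2, -9.3, 114.8]
ee_rot: [-180.0, -0.1, 167.6]
force: [-0.3, 0.6, 0.5]
gripper_width: 91.3
gripper_force: 0.0
```

Request:
{"name": "apply_moves", "arguments": {
  "deltas": [
    [0, 0, 0, 0, -1],
    [0, 0, 0, 0, -1],
    [0, 0, 0, 0, -1],
    [0, 0, 0, 0, -1],
    [0, 0, 0, 0, -1]
  ],
  "grip_force": 25
}}

```text
time_s: 12.8
ee_pos: [552.0, -9.5, 116.1]
ee_rot: [180.0, 0.0, 167.6]
force: [0.5, -0.7, 0.7]
gripper_width: 54.4
gripper_force: 0.0
```

Request:
{"name": "apply_moves", "arguments": {
  "deltas": [
    [0, 0, 0, 0, -1],
    [0, 0, 0, 0, -1],
    [0, 0, 0, 0, -1]
  ]
}}

```text
time_s: 13.1
ee_pos: [551.8, -9.6, 115.7]
ee_rot: [-180.0, -0.0, 167.6]
force: [-0.1, 0.6, 1.0]
gripper_width: 30.8
gripper_force: 25.1
```

Request:
{"name": "apply_moves", "arguments": {
  "deltas": [
    [0.002, 0, -0.0025, 0, -1],
    [0.004, 0, -0.005, 0, -1],
    [0.006, 0, -0.008, 0, -1],
    [0.0075, 0, -0.0105, 0, -1],
    [0.0075, 0, -0.0105, 0, -1]
  ]
}}

```text
time_s: 13.6
ee_pos: [544.4, -8.0, 126.5]
ee_rot: [-180.0, 0.0, 167.6]
force: [1.9, -2.3, -2.5]
gripper_width: 30.9
gripper_force: 25.0
```

Request:
{"name": "apply_moves", "arguments": {
  "deltas": [
    [0, 0, 0, 0, -1],
    [0, 0, 0, 0, -1]
  ]
}}

```text
time_s: 13.8
ee_pos: [544.7, -8.0, 126.1]
ee_rot: [-180.0, 0.0, 167.6]
force: [1.9, -2.3, -3.3]
gripper_width: 31.0
gripper_force: 25.0
```

Request:
{"name": "apply_moves", "arguments": {
  "deltas": [
    [0, 0, 0, 0, -0.2],
    [0, 0, 0, 0, 0.5],
    [0, 0, 0, 0, 1],
    [0, 0, 0, 0, 1],
    [0, 0, 0, 0, 1]
  ]
}}

```text
time_s: 14.3
ee_pos: [544.5, -7.7, 126.3]
ee_rot: [180.0, -0.0, 167.6]
force: [-0.3, 0.2, -0.1]
gripper_width: 65.6
gripper_force: 0.0
```

Request:
{"name": "apply_moves", "arguments": {
  "deltas": [
    [0, 0, -0.03, 0, 1],
    [0.02, 0, -0.08, 0, 1],
    [0.07, 0, -0.1, 0, 1],
    [0.12, 0, -0.1, 0, 1],
    [0.12, 0, -0.1, 0, 1]
  ]
}}

```text
time_s: 14.8
ee_pos: [422.2, 18.5, 226.8]
ee_rot: [180.0, -0.1, 167.7]
force: [0.7, -0.4, -0.5]
gripper_width: 91.1
gripper_force: 0.0
```

```bash
python3 -c "
from h import *
q=np.load('pose.npy')
t=cams.grab_frame('scene');cv2.imwrite('pics/l.png',t);o=cv2.imread('pics/scene0.png')
u=cams.grab_frame('top');cv2.imwrite('pics/m.png',u);o2=cv2.imread('pics/top0.png')
f=lambda a:cv2.cvtColor(a,cv2.COLOR_BGR2GRAY)
for h in(40,52):print(h,proj('scene',pan2w((0,-68,h),q)).round(1),proj('top',pan2w((0,-68,h),q)).round(1))
for a in(o,t):print(f(a)[202:232:2,318:346:2])
# brown bottle body centroid (scene)
hs=cv2.cvtColor(t,cv2.COLOR_BGR2HSV);m=((hs[...,0]<15)&(hs[...,1]>110)&(hs[...,2]>40)).astype(np.uint8);n,_,st,ce=cv2.connectedComponentsWithStats(m)
print([(st[i].tolist(),ce[i].round(1)) for i in range(1,n) if st[i,4]>60])
print([proj('scene',[424.5,-164,z]).round() for z in(3,75,133,203)])
print(env.state()['ee_pos'])"
```

```text
40 [327.7 209.9] [313.5 250.4]
52 [325.7 205.7] [312.7 253.1]
[[ 39  38  41  38  38  38  37  34  40  94 133 132 132 116]
 [ 49  41  40  40  40  42  38  40  77 129 132 132 110  36]
 [107  73  48  41  40  45  50  97 132 134 129  75  28  24]
 [116 115 114 116 105  61  34  45  99 122  57  20  20  19]
 [132 132 130  76  33  26  25  27  41  35  26  26  22  20]
 [131 134 116  29  27  26  27  22  26  24  23  25  19  23]
 [121 131 111  23  24  23  24  26  24  24  26  25  23  23]
 [127 125 129  46  28  27  28  24  21  27  38  35  24  24]
 [131 121 131  89  25  22  23  26  34  71  93  89  48  24]
 [132 120  69  25  22  25  28  23  29  88  91  94  69  25]
 [118  47  25  26  53  76  64  31  67  91  96  90  31  22]
 [ 37  24  25  39  78  86  89  89  94 109  89  34  25  24]
 [ 27  24  23  37  81  90  92 100  92  55  27  21  23  23]
 [ 24  25  23  23  35  47  48  34  25  25  24  23  24  48]
 [ 24  23  23  25  26  26  23  27  24  25  23  29  51  68]]
[[141 141 141 141 141 137 136 139 140 141 141 141 140 122]
 [142 142 141 123  76  39  43 107 141 139 141 140 117  39]
 [141 140  80  34  26  27  28  57 
[... 358 characters left out ...]
 92  98  96  52  27]
 [142 128  77  31  25  44  50  62  78  96  97 101  72  28]
 [126  50  28  26  57  85  86  93  95  97 105  97  34  26]
 [ 37  29  25  44  87  95  96  96 101 115  92  37  25  24]
 [ 27  22  28  38  90  97 102 106  98  59  31  25  26  27]
 [ 30  25  26  25  38  53  52  40  30  28  27  29  27  50]
 [ 25  28  28  28  26  24  25  24  22  27  24  28  55  73]]
[([209, 35, 40, 32, 316], array([227.4,  48.5])), ([428, 72, 19, 16, 240], array([436.7,  79.3])), ([0, 84, 152, 126, 1918], array([ 82.2, 140.9])), ([236, 218, 25, 24, 382], array([247.4, 228.6]))]
[array([254., 258.]), array([251., 240.]), array([248., 225.]), array([244., 204.])]
[426.45202871  18.08406335 226.80955731]
```

The power knob's cap has shifted by about (−2,−4) px, which is what 12 mm out predicts. The bottle stands upright in the tray and the arm is clear, so I'm handing in.

```bash
python3 -c "
from workcell import env
print(env.job_done())"
```

```text
the job is handed in; nothing more can be done
None
```

I handed the job in after about 15 s of robot time: the bottle is upright in the largest tray, the selector is clicked home at the tab (+0.735 rad), and the power knob was then pulled out about 12 mm and stayed out. The rack, beaker, tip box and dishes were not touched as far as I could tell, but I did not check their positions at the end.

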